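# Strip the insulation test stack and take out the coupon

## Task

The insulation test is finished: take the electrode stack apart from the top down, one piece after another, standing the small steel weight in the narrow recess, then the brass electrode in the wide recess, and then laying the brass guard ring flat over the foam peg. Then swing the fixture's clamp bar well up and leave it up, slide the brown coupon flat along the plinth until it is out from beneath the bar, and lay it lengthwise and centred across the two bars of the coupon rest. Set everything down gently, without dropping it.

Things in the scene. Friction and masses are not known exactly. Their poses are not given: they have to be found in the camera images.
- fixture: Fixed fixture: base plate 230 x 120 x 10 mm. Origin: centre of underside; +x lengthwise to the hinge end (away from the robot, +-24 deg), y left. White plinth 46 mm wide, x -75 to 66, top z 32 mm, carries the coupon. Black end block: its ledge (from x 53, underside z 39) covers the coupon's last 12 mm, so slide it 40 mm or more to -x, then lift. Hinge cheeks at x 79-101, |y| 47-57, top z 54.
- clamp_bar (a joint): Steel bar across the coupon, rad: 0 closed, grows swinging up, stop 1.4; stiff hinge, stays where left, 2-4 N at the handle. Fixture frame, mm: hinge line along y at x 90, z 46. Closed, bar at x 26-44, top z 45.5, side arms |y| 40-46. Handle: black rod, 12 thick, along y from y 54 to 98, free all round; axis at x 35, z 41.5 when closed; moves on a 55 arc up and to +x.
- coupon: Brown test coupon, flat plate 130 (x) x 66 (y) x 5 mm, 60 g. Origin: centre of its underside. At the start it lies centred on the fixture's origin and along its x within 2 mm, on the plinth (overhanging it 10 mm each side), under the stack, the clamp bar and the ledge.
- guard_ring: Brass guard ring, 62 mm outside, 50 mm inside, 16 mm high, about 145 g. Origin: centre of its underside, z up. Lies flat on the coupon 18 to 30 mm towards -x of the coupon's middle.
- electrode: Brass electrode, plain solid cylinder 40 mm diameter, 52 mm high, about 450 g. Origin: centre of its underside. Stands on the coupon inside the guard ring with about 5 mm of gap all round, so the upper 36 mm stick out of the ring.
- weight: Steel knobbed weight: cylinder 26 mm diameter and 36 mm high, with a neck and a knob 18 mm in diameter on top, 54 mm high in all, about 180 g. Origin: centre of its underside. Stands on top of the electrode.
- weight_foam: Fixed white block 92 x 92 x 28 mm with the narrow round recess, 39 mm diameter, 6 mm deep, dark inside, in the middle of its top: the weight's place. Origin: centre of its underside; recess floor at z = 22 mm.
- electrode_foam: Fixed white block 92 x 92 x 28 mm with the wide round recess, 56 mm diameter, 6 mm deep, dark inside, in the middle of its top: the electrode's place. Origin: centre of its underside; recess floor at z = 22 mm.
- ring_foam: Fixed white block 92 x 92 x 22 mm with a white round peg 33 mm in diameter and 12 mm high standing in the middle of its top, on a flat dark patch 68 mm across: the guard ring's place, flat on the block with the peg inside it. Origin: centre of the underside; the block's top at z = 22 mm.
- coupon_rest: Fixed rest for the coupon: aluminium plate 120 (x) x 46 (y) x 6 mm with two white cross bars, 46 mm long, 12 mm wide, at x = +-45 mm, whose tops are 20 mm above the bench. The coupon lies flat on both bars, its length along the rest's x (either way round), overhanging by 10 mm on each side. Origin: centre of the plate's underside.
Things that resemble listed ones, but are neither listed nor needed, are in the scene too. Of the things like the coupon, leave any that is blue; of the rest the larger one is meant.

How it is judged (in metres and radians):
On the way, in this order (a step that is already met when the one before it is completed fails the run):
1. the weight stands in the narrow recess, let go (horizontal distance between weight and weight_foam below 0.01 m and z of weight in the frame of weight_foam between 0.018 and 0.026 m and angle between weight's own z axis and vertical below 0.08 rad and contact force between the fingers and weight below 0.05 N), for 0.2 s.
2. then the electrode stands in the wide recess, let go (horizontal distance between electrode and electrode_foam below 0.012 m and z of electrode in the frame of electrode_foam between 0.018 and 0.026 m and angle between electrode's own z axis and vertical below 0.08 rad and contact force between the fingers and electrode below 0.05 N), for 0.2 s.
3. then the guard ring lies flat over the peg, let go (horizontal distance between guard_ring and ring_foam below 0.012 m and z of guard_ring in the frame of ring_foam between 0.018 and 0.026 m and angle between guard_ring's own z axis and vertical below 0.08 rad and contact force between the fingers and guard_ring below 0.05 N), for 0.2 s.
4. then the clamp bar is swung up beyond 0.9 rad (value of joint clamp_bar above 0.9 rad), for 0.2 s.
5. then the coupon is slid at least 30 mm towards the fixture's free end, flat and raised less than 12 mm off the plinth (x of coupon in the frame of fixture between -0.1 and -0.03 m and z of coupon in the frame of fixture below 0.044 m and angle between coupon's own z axis and vertical below 0.2 rad).
At the end, for the whole second after the job is handed in: Weight upright on the narrow recess's floor (centred within 10 mm), electrode on the wide one's (12 mm), ring flat on its block round the peg (12 mm), coupon flat on both rest bars (15 mm, 0.2 rad), heights within 4 mm, all at rest; clamp bar still beyond 0.7 rad (horizontal distance between weight and weight_foam below 0.01 m and z of weight in the frame of weight_foam between 0.018 and 0.026 m and angle between each of weight, electrode, guard_ring, coupon's own z axis and vertical below 0.08 rad and horizontal distance between electrode and electrode_foam below 0.012 m and z of electrode in the frame of electrode_foam between 0.018 and 0.026 m and horizontal distance between guard_ring and ring_foam below 0.012 m and z of guard_ring in the frame of ring_foam between 0.018 and 0.026 m and horizontal distance between coupon and coupon_rest below 0.015 m and z of coupon in the frame of coupon_rest between 0.016 and 0.024 m and angle between the x axis of coupon and the x axis of coupon_rest, either way round below 0.2 rad and linear speed of each of weight, electrode, guard_ring, coupon below 0.02 m/s and value of joint clamp_bar above 0.7 rad); the robot touches nothing.
It fails at once if the weight is dropped (falls free of the fingers faster than 0.6 m/s, a fall of about 2 cm) (linear speed of weight above 0.6 m/s and contact force between the fingers and weight below 0.01 N).
It fails at once if the electrode is dropped (falls free of the fingers faster than 0.6 m/s, a fall of about 2 cm) (linear speed of electrode above 0.6 m/s and contact force between the fingers and electrode below 0.01 N).
It fails at once if the guard ring is dropped (falls free of the fingers faster than 0.6 m/s, a fall of about 2 cm) (linear speed of guard_ring above 0.6 m/s and contact force between the fingers and guard_ring below 0.01 N).
It fails at once if the coupon is dropped (falls free of the fingers faster than 0.6 m/s, a fall of about 2 cm) (linear speed of coupon above 0.6 m/s and contact force between the fingers and coupon below 0.01 N).
It also fails if it takes over 120 s, if anything falls off the work surface, if the arm or the gripper's body presses on something with over 40 N, if the wrist force passes 120 N, or if a joint passes its speed limit or range.

## Robot

A 7-joint arm with a two-finger parallel gripper is mounted at the origin on the work surface. World frame = base frame: x ahead of the robot, y to its left, z up, the work surface at z = 0. Lengths are in m, angles in degrees, forces in N, time in s.
With the tool pointing down it reaches from about 0.425 to 0.875 m from the base axis. Payload 4.7 kg.
Tool frame: the origin (TCP) lies between the finger pads; the fingertips stand 8 mm ahead of it and the grasp point (between the pads) lies 11 mm behind it; z points along the fingers, y is the line along which they close (so a half turn about z gives the same grasp; the last joint's range is limited). The gripper opens to 87 mm and grips with 3 to 60 N. Pads are 19 mm wide; open, the fingers measure 117 mm over their backs; the gripper's body (75 mm by 190 mm) begins 51 mm behind the grasp point.
Start: joints at [73.574, 18.392, -4.016, 83.108, 1.295, 78.541, -3.26], TCP at [0.193, -0.621, 0.231] pointing down, gripper open.
Joint ranges: [-163.93, 163.93], [-17.29, 119.83], [-79.2, 71.16], [3.27, 140.29], [-89.18, 269.18], [5.43, 117.66], [-154.24, 154.24]. Speed limits (degrees/s): [147.25, 147.25, 180, 180, 180, 180, 180].

## Interface

Orientations are given as [roll, pitch, yaw] about the fixed x, y, z axes, in that order (R = Rz(yaw) Ry(pitch) Rx(roll)).
In Python, from cell import env, viewer gives the robot as it stands. The module is installed in compiled form; this text tells all that it offers.
- The arm moves only by the tool arm_command, never from a script. Its argument "series" is a list of rows, each a list of 2 entries, a list of its own where there are three numbers: the shift along the tool's x, y, z in mm, then the turn about the tool's z in rad. A call has exactly 5 rows; each row is the pose to reach, as a shift and turn from the pose commanded when the call began, along the tool's axes at that moment; what a row does not reach only later rows make up. A row lasts 1/10 s, in which the tool goes at most 50 mm and 8.59 degrees, less where a joint would pass 70% of its speed; a pose out of reach is approached as far as the arm can. A call with a gripper value outside its range is refused whole. "grip" is the gripper command: -1 is fully open, 1 is shut, values between are in proportion, set as the call begins (left out, the last holds). The fingers move at their own pace and stop on an object; "grip_force" is the grip in N (left out, the last holds). Time passes only in rows, so rows that repeat a pose let the fingers close, or fill a call up. It gives the time, the measured TCP pose, the force, the opening and the grip force at its end, in the units of the state.
- env.get_obs(): the state, without advancing time (a new reading comes with each control period).
- viewer.read_camera(name): name is "scene" or "side" or "wrist"; returns (picture, depth): 420x560x3 uint8, blue, green, red; 420x560 float32, m along the optical axis (not along the pixel's ray), 0 where there is no reading.
- viewer.calibration(name): a dict with "K" (3x3 intrinsics, pixels), "T" (4x4, takes a point from camera to world coordinates); the wrist camera has in their place "hand_eye" (4x4, takes a point from camera to tool coordinates, whose origin is the TCP and whose axes are the flange's). Camera axes: x right, y up, looking along -z (the intrinsics and any distortion apply to the point x, -y, -z); pixel columns grow to the right and rows downward; lengths in m; the calibration is good to about 2 mm. A picture is of the moment at which its call begins: read the wrist's pose just before it. calibration takes no time and is no camera call.
- env.sign_off(): hands the job in; it is judged then, once.
The state is a dict: "time_s": time; "qpos": joint angles; "joint_velocities": joint speeds; "effort": joint torques, N m; "tool_pos": TCP position; "tool_rot": TCP orientation; "force": force on the tool from outside, world axes, zero at the start; "wrist_torque": the same for the moment, N m; "grip_width": finger opening in m; "grasp_force": force on a finger pad.
Only numpy, scipy, OpenCV 4.12 (cv2) and the standard library are available. Lean on these libraries where they do the work, as an engineer would, in place of code of your own. Each camera call takes 0.05 s, during which the arm holds its last target. There are 200 camera calls.

## Working session

There is one attempt and no reset: what is moved stays moved. The work goes in short steps, Python scripts to look and compute and a tool call to move; the robot and the scene stay as the last step left them, time stands still between calls to the robot, and variables do not carry over. Pictures are saved under pics/ and viewed, at most 14 in all, crops included, and the job is handed in when it is done.

Besides the shell and the picture viewer there is one more tool, called after "Request:" as name(argument=value, ...), one argument or row to a line, values as JSON. arm_command: Moves the arm, as the interface text tells. Its arguments: {"type":"object","properties":{"series":{"type":"array"},"grip":{"type":"number"},"grip_force":{"type":"number"}},"required":["series"]}

```bash
mkdir -p pics; cat > h.py <<'E'
import numpy as np, cv2
from scipy.spatial.transform import Rotation as Ro
from cell import env, viewer
def tool():
    o=env.get_obs(); T=np.eye(4); T[:3,:3]=Ro.from_euler('xyz',o['tool_rot'],degrees=True).as_matrix(); T[:3,3]=o['tool_pos']; return T
def shot(n):
    c=viewer.calibration(n)
    T=tool()@np.array(c['hand_eye']) if n=='wrist' else np.array(c['T'])
    im,d=viewer.read_camera(n); return im,d,np.array(c['K']),T
def cloud(d,K,T):
    v,u=np.mgrid[:d.shape[0],:d.shape[1]]
    x=(u-K[0,2])/K[0,0]*d; y=(v-K[1,2])/K[1,1]*d
    P=np.stack([x,-y,-d],-1)@T[:3,:3].T+T[:3,3]; P[d<=0]=np.nan; return P
def ray(u,v,z,K,T):
    r=T[:3,:3]@np.array([(u-K[0,2])/K[0,0],-(v-K[1,2])/K[1,1],-1]); return T[:3,3]+r*(z-T[2,3])/r[2]
def go(x,y,z,yaw=None):
    "shift in tool mm for a world target"
    T=tool(); print('shift mm',np.round(T[:3,:3].T@(np.array([x,y,z])-T[:3,3])*1000,1))
E
python3 - <<'E'
from h import *
print(env.get_obs())
for n in ['scene','side']:
    im,d,K,T=shot(n); cv2.imwrite(f'pics/{n}0.png',im); np.savez(f'{n}0.npz',im=im,d=d,K=K,T=T); print(n,K,T.round(3)); print({k:v for k,v in viewer.calibration(n).items() if k not in 'KT'})
print(viewer.calibration('wrist'))
E
```

```text
{'time_s': 0.0, 'qpos': array([73.57604397, 18.43850399, -4.01520497, 83.17327682,  1.2947537 ,
       78.53991547, -3.26101201]), 'joint_velocities': array([-0.09372296, -0.02378768,  0.05402686,  0.07500224,  0.05714464,
       -0.03785105,  0.07194387]), 'effort': array([ 4.96910325e-04, -4.91293788e+01, -4.03623031e-01, -3.12533033e+01,
       -6.39680726e-02,  4.38070914e-02,  1.81966166e-04]), 'tool_pos': array([ 0.19235154, -0.62034225,  0.22948198]), 'tool_rot': array([-1.79893528e+02,  5.50076489e-03,  1.72323037e+01]), 'force': array([ 0.39700442,  0.57950933, -0.51214444]), 'wrist_torque': array([-0.01740273, -0.00521754, -0.01522438]), 'grasp_force': 0.0, 'grip_width': 0.08685275384506058}
scene [[395.62683235   0.         269.84695229]
 [  0.         395.62683235 207.55635381]
 [  0.           0.           1.        ]] [[ 0.002 -0.643  0.766  1.067]
 [ 1.     0.012  0.007  0.007]
 [-0.014  0.766  0.643  0.634]
 [ 0.     0.     0.     1.   ]]
{}
side [[438.62042154   0.         280.75856963]
 [  0.         438.62042154 209.39754537]
 [  0.           0.           1.        ]] [[-0.794  0.476 -0.378  0.079]
 [-0.608 -0.611  0.507  0.44 ]
 [ 0.01   0.633  0.774  0.749]
 [ 0.     0.     0.     1.   ]]
{}
{'K': array([[357.91162348,   0.        , 280.16225915],
       [  0.        , 357.91162348, 214.2938987 ],
       [  0.        ,   0.        ,   1.        ]]), 'hand_eye': array([[ 0.001312  ,  0.96212946,  0.27258977,  0.07564049],
       [ 0.99999805, -0.00166539,  0.00106505,  0.00128296],
       [ 0.00147868,  0.27258784, -0.96212976, -0.15382083],
       [ 0.        ,  0.        ,  0.        ,  1.        ]])}
```

View pics/scene0.png

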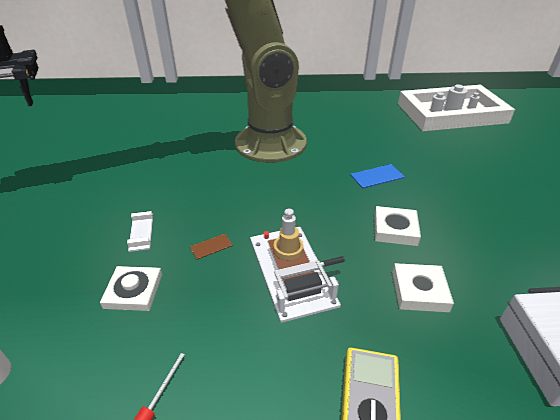

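View pics/side0.png

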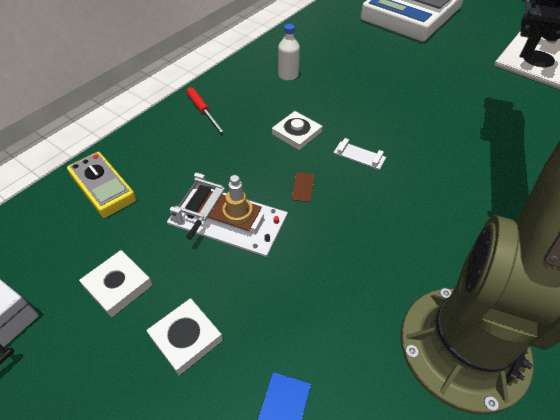

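Both views show these candidates:
- **Weight:** on the stack at scene (289,217). Lookalikes are in the tray at (440-475,97).
- **Coupon:** the larger brown one in the fixture at (290,258). The small brown one at (211,246) and the blue one at (377,175) are decoys.
- **Recesses:** narrow at (424,284), wide at (397,221).
- **Peg block:** (131,283).
- **Rest:** (141,231).

```bash
cat > m.py <<'E'
from h import *
def load(n): z=np.load(n+'0.npz'); return z['im'],z['d'],z['K'],z['T']
S=load('scene'); D=load('side')
def blob(I,box,cond,z,inner=None):
    im,d,K,T=I; x0,y0,x1,y1=box
    hsv=cv2.cvtColor(im,cv2.COLOR_BGR2HSV).astype(int)
    m=np.zeros(im.shape[:2],np.uint8); m[y0:y1,x0:x1]=cond(hsv,im.astype(int))[y0:y1,x0:x1]
    cs,_=cv2.findContours(m,cv2.RETR_EXTERNAL,cv2.CHAIN_APPROX_NONE); c=max(cs,key=cv2.contourArea)[:,0]
    P=np.array([ray(u,v,z,K,T)[:2] for u,v in c]); return P
dark=lambda h,b:(h[...,2]<100)&(h[...,1]<90)
def circ(P):
    (c,s,a)=cv2.fitEllipse((P*1000).astype(np.float32)); return np.round(c,1),np.round(s,1)
for nm,bs,bd,z in [('wfoam',(405,270,442,298),(95,262,135,298),.028),('efoam',(380,210,415,232),(160,312,207,355),.028),('rfoam',(108,268,156,300),(280,112,314,137),.022)]:
    for t,I,b in(('S',S,bs),('D',D,bd)): print(nm,t,*circ(blob(I,b,dark,z)))
white=lambda h,b:(h[...,2]>110)&(h[...,1]<70)
for t,I,b in(('S',S,(115,205,165,255)),('D',D,(325,130,395,175))):
    P=blob(I,b,white,.02); print('rest',t,cv2.minAreaRect((P*1000).astype(np.float32)))
# depth points
for t,I,b in(('S',S,(240,200,350,325)),('D',D,(160,165,295,260))):
    im,d,K,T=I; P=cloud(d,K,T)[b[1]:b[3],b[0]:b[2]].reshape(-1,3); c=im[b[1]:b[3],b[0]:b[2]].reshape(-1,3).astype(int)
    print(t,'zmax',np.nanmax(P[:,2]))
    for lo,hi in((.135,.15),(.118,.126),(.084,.094),(.05,.056)):
        q=P[(P[:,2]>lo)&(P[:,2]<hi)]; print(lo,len(q),q.mean(0).round(4),np.ptp(q,0).round(3))
    q=P[(P[:,2]>.006)&(P[:,2]<.014)]; print('base',len(q),cv2.minAreaRect((q[:,:2]*1000).astype(np.float32)))
    hs=cv2.cvtColor(c.astype(np.uint8)[None],cv2.COLOR_BGR2HSV)[0].astype(int)
    q=P[(P[:,2]>.03)&(P[:,2]<.041)&(hs[:,0]<16)&(hs[:,1]>120)]; print('coupon',len(q),q.mean(0),cv2.minAreaRect((q[:,:2]*1000).astype(np.float32)))
for I,b in((S,(230,195,350,325)),):
    cv2.imwrite('pics/crop.png',cv2.resize(I[0][b[1]:b[3],b[0]:b[2]],None,fx=4.5,fy=4.5,interpolation=cv2.INTER_CUBIC))
E
python3 m.py
```

```text
wfoam S [577.5 292.8] [29.9 33.6]
wfoam D [574.8 293. ] [32.9 35.7]
efoam S [400.5 288. ] [44.7 49.4]
efoam D [397.2 287.9] [50.7 52.5]
rfoam S [ 566.9 -274.6] [63.1 63.9]
rfoam D [ 568.1 -278.2] [59.8 60. ]
rest S ((409.9309387207031, -296.0489501953125), (130.89315795898438, 51.640968322753906), 9.666878700256348)
rest D ((391.69049072265625, -296.03570556640625), (119.72836303710938, 65.95832824707031), 9.581803321838379)
S zmax 0.14366182798549848
0.135 58 [0.4948 0.0363 0.1409] [0.015 0.015 0.008]
0.118 76 [0.4982 0.0357 0.1235] [0.021 0.024 0.008]
0.084 148 [0.5013 0.0379 0.0885] [0.035 0.038 0.01 ]
0.05 336 [0.5491 0.0495 0.0524] [0.158 0.119 0.006]
base 2231 ((518.3185424804688, 42.388065338134766), (232.4434051513672, 119.6338882446289), 16.214183807373047)
coupon 292 [0.52138793 0.03981204 0.03665638] ((509.5804443359375, 40.449317932128906), (110.06671905517578, 64.36030578613281), 16.301122665405273)
D zmax 0.14512832178341895
0.135 70 [0.4905 0.0378 0.1416] [0.018 0.017 0.01 ]
0.118 62 [0.4869 0.0402 0.1231] [0.026 0.023 0.008]
0.084 154 [0.4881 0.0435 0.0889] [0.039 0.039 0.01 ]
0.05 340 [0.5346 0.0552 0.0525] [0.168 0.117 0.006]
base 2173 ((518.4666748046875, 41.96315002441406), (230.98802185058594, 122.69169616699219), 16.23068618774414)
coupon 461 [0.50659596 0.04537723 0.03724249] ((513.1808471679688, 41.181915283203125), (119.52820587158203, 67.01214599609375), 16.488765716552734)
```

View pics/crop.png

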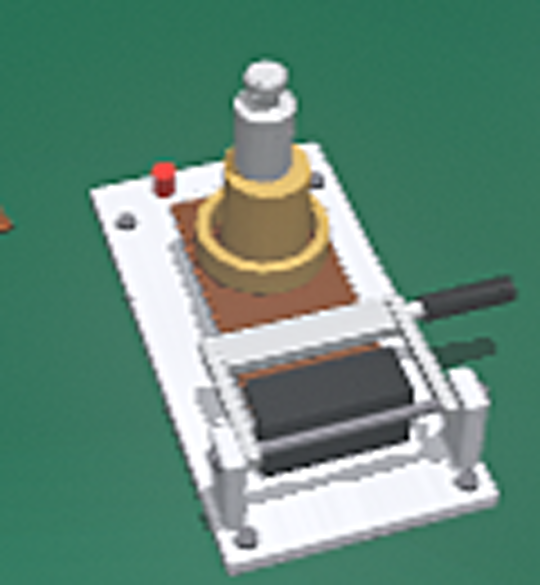

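Request:
arm_command(
  series=[
    [[30,-24,-10],0],
    [[65,-52,-20],0],
    [[105,-84,-35],0],
    [[140,-112,-45],0],
    [[170,-136,-50],0],
  ],
  grip=-1,
)

```text
time_s: 0.6
tool_pos: [0.3166, -0.438, 0.2815]
tool_rot: [179.9, -0.0, 17.4]
force: [0.7, -0.9, 0.2]
grip_width: 0.087
grasp_force: 0.0
```

Request:
arm_command(
  series=[
    [[30,-33,0],0],
    [[62,-68,0],0],
    [[94,-103,0],0],
    [[126,-138,0],0],
    [[150,-165,0],0.018],
  ],
)

```text
time_s: 1.1
tool_pos: [0.41, -0.2352, 0.2804]
tool_rot: [-180.0, -0.0, 16.3]
force: [0.1, 0.2, -0.5]
grip_width: 0.087
grasp_force: 0.0
```

Request:
arm_command(
  series=[
    [[25,-36,0],0],
    [[52,-76,0],0],
    [[80,-117,0],0],
    [[102,-149,0],0],
    [[115,-168,0],0],
  ],
)

```text
time_s: 1.6
tool_pos: [0.4729, -0.0411, 0.2805]
tool_rot: [-180.0, -0.0, 16.5]
force: [0.6, -0.2, -0.5]
grip_width: 0.087
grasp_force: 0.0
```

```bash
cat >> h.py <<'E'
def to(x,y,z,yaw):
    T=tool(); s=T[:3,:3].T@(np.array([x,y,z])-T[:3,3]*1000)
    cur=env.get_obs()['tool_rot'][2]; t=-((yaw-cur+180)%360-180)
    print('pose',(T[:3,3]*1000).round(1),'yaw',round(cur,2),'shift',s.round(1),'turn',round(np.radians(t),3))
    return s
E
python3 - <<'E'
from h import *
im,d,K,T=shot('wrist'); cv2.imwrite('pics/w1.png',im); np.savez('w1.npz',im=im,d=d,K=K,T=T)
P=cloud(d,K,T); z=P[...,2]
for lo,hi in((.137,.15),(.118,.13),(.083,.095),(.048,.056)):
    m=((z>lo)&(z<hi)&(P[...,0]<.535)&(P[...,0]>.45)&(abs(P[...,1]-.037)<.05)); q=P[m]; print(lo,len(q),q.mean(0).round(4),cv2.minAreaRect((q[:,:2]*1000).astype(np.float32)) if len(q)>5 else '')
q=P[(z>.006)&(z<.014)]; print(cv2.minAreaRect((q[:,:2]*1000).astype(np.float32)))
to(493,37.5,240,16.2)
E
```

```text
0.137 387 [0.4939 0.0339 0.1421] ((493.5729064941406, 34.31278991699219), (17.14144515991211, 17.233335494995117), 9.191076278686523)
0.118 345 [0.497  0.0307 0.1249] ((494.3431091308594, 33.488346099853516), (25.060054779052734, 23.278854370117188), 46.84159851074219)
0.083 595 [0.5011 0.0325 0.0888] ((496.7481994628906, 34.45542526245117), (39.29118728637695, 33.90384292602539), 56.54353713989258)
0.048 789 [0.4996 0.0287 0.0523] ((495.0954895019531, 33.55657958984375), (60.912574768066406, 57.40235137939453), 43.97964096069336)
((507.82269287109375, -8.8826904296875), (279.149169921875, 602.9741821289062), 5.057740688323975)
pose [473.7 -37.9 280.6] yaw 16.7 shift [ 40.1 -66.6  40.8] turn 0.009
```

View pics/w1.png

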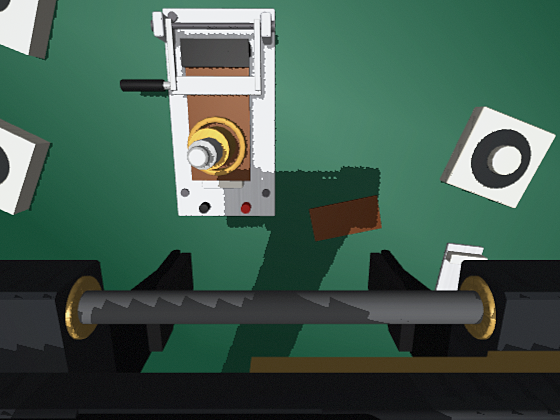

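Wrist view: the stack is at (205,150), with the knob at (198,155). The ring block is at right (500,160), and the fixture's free end with the red button is at row 205. I'll move above the stack, settle, and refine.

Request:
arm_command(
  series=[
    [[15,-24,15],0],
    [[30,-48,30],0.005],
    [[40,-65,40],0.009],
    [[40,-65,40],0.009],
    [[40,-65,40],0.009],
  ],
)

```text
time_s: 2.15
tool_pos: [0.4925, 0.0279, 0.2402]
tool_rot: [180.0, 0.1, 15.7]
force: [-0.4, -0.1, 0.2]
grip_width: 0.0869
grasp_force: 0.0
```

```bash
python3 - <<'E'
from h import *
im,d,K,T=shot('wrist'); cv2.imwrite('pics/w2.png',im); np.savez('w2.npz',im=im,d=d,K=K,T=T)
P=cloud(d,K,T); z=P[...,2]
for lo,hi in((.139,.147),(.121,.128),(.084,.093),(.048,.056)):
    m=((z>lo)&(z<hi)&(abs(P[...,0]-.494)<.04)&(abs(P[...,1]-.037)<.04)); q=P[m]; print(lo,len(q),q.mean(0).round(4),cv2.minAreaRect((q[:,:2]*1000).astype(np.float32)) if len(q)>5 else '')
o=env.get_obs();print(o['force'])
to(494,36,107,16.2)
E
```

```text
0.139 436 [0.4941 0.0346 0.1421] ((493.8009033203125, 34.653564453125), (16.80582618713379, 17.032520294189453), 17.168338775634766)
0.121 381 [0.4986 0.0355 0.125 ] ((495.0650634765625, 34.97679901123047), (22.1926212310791, 25.309904098510742), 13.054073333740234)
0.084 707 [0.5017 0.0387 0.0886] ((497.99114990234375, 36.970741271972656), (32.335235595703125, 38.81652069091797), 17.281326293945312)
0.048 890 [0.5027 0.0359 0.0523] ((496.1914978027344, 35.24638748168945), (56.62185287475586, 61.07577133178711), 9.403711318969727)
[-0.70224021  0.1254133   0.70116421]
pose [492.8  27.2 240.6] yaw 15.63 shift [  3.6  -8.2 133.6] turn -0.01
```

View pics/w2.png

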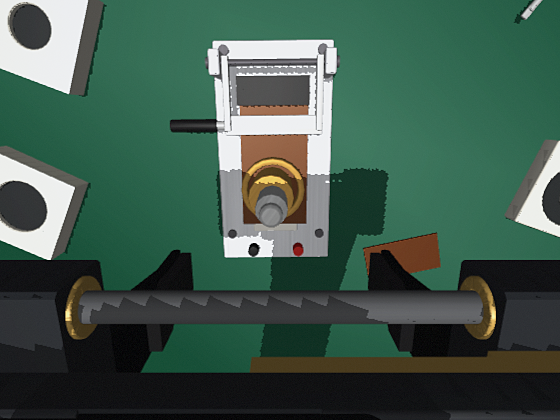

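The weight's knob is at (270,205), a full 17 mm disc centred on (494,35) mm, which agrees with the scene and side views. Descending to grip it.

Request:
arm_command(
  series=[
    [[3,-7,25],-0.01],
    [[3,-7,60],-0.01],
    [[3,-7,95],-0.01],
    [[3,-7,120],-0.01],
    [[3,-7,133],-0.01],
  ],
)

```text
time_s: 2.7
tool_pos: [0.4927, 0.0341, 0.1057]
tool_rot: [-180.0, 0.2, 16.1]
force: [-0.2, 0.4, 0.2]
grip_width: 0.087
grasp_force: 0.0
```

Request:
arm_command(
  series=[
    [[0,0,0],0],
    [[0,0,0],0],
    [[0,0,0],0],
    [[0,0,0],0],
    [[0,0,0],0],
  ],
  grip=1,
  grip_force=20,
)

```text
time_s: 3.2
tool_pos: [0.4944, 0.0359, 0.1084]
tool_rot: [179.9, -0.1, 16.3]
force: [-1.1, 0.5, 0.7]
grip_width: 0.0546
grasp_force: 0.0
```

Request:
arm_command(
  series=[
    [[0,0,0],0],
    [[0,0,0],0],
    [[0,0,0],0],
    [[0,0,0],0],
    [[0,0,0],0],
  ],
)

```text
time_s: 3.7
tool_pos: [0.4938, 0.0359, 0.1075]
tool_rot: [180.0, 0.0, 16.3]
force: [0.2, 0.2, -0.1]
grip_width: 0.025
grasp_force: 20.0
```

```bash
python3 - <<'E'
from h import *
o=env.get_obs();print(o['tool_pos'],o['force'],o['grip_width'],o['grasp_force'])
to(576,293,100,16.2)
# foam tops seen in w2
for f in ('w1','w2'):
    z=np.load(f+'.npz'); P=cloud(z['d'],z['K'],z['T']); h=cv2.cvtColor(z['im'],cv2.COLOR_BGR2HSV)
    for n,b in(('w',(5,0,55,60)),('e',(0,170,55,240)) ):
        if f=='w1': continue
        m=np.zeros(h.shape[:2],np.uint8); m[b[1]:b[3],b[0]:b[2]]=(h[b[1]:b[3],b[0]:b[2],2]<100)
        cs,_=cv2.findContours(m,0,cv2.CHAIN_APPROX_NONE); c=max(cs,key=cv2.contourArea)[:,0]
        q=np.array([ray(u,v,.028,z['K'],z['T'])[:2]*1000 for u,v in c],np.float32); print(n,cv2.fitEllipse(q)[:2])
E
```

```text
[0.49381989 0.0358933  0.10750473] [ 0.17929801  0.16486944 -0.06366941] 0.025013823539674237 20.000032461248338
pose [493.8  35.9 107.5] yaw 16.26 shift [ 150.9 -223.8    7.4] turn 0.001
w ((576.5216674804688, 291.6190490722656), (36.98439407348633, 37.303932189941406))
e ((399.3509521484375, 284.8691101074219), (49.76573944091797, 54.4607048034668))
```

Request:
arm_command(
  series=[
    [[0,0,-8],0],
    [[0,0,-20],0],
    [[8,-12,-32],0],
    [[22,-33,-40],0],
    [[42,-62,-40],0],
  ],
)

```text
time_s: 4.2
tool_pos: [0.5186, 0.1075, 0.1501]
tool_rot: [179.9, -0.2, 16.1]
force: [0.7, 0.1, -1.5]
grip_width: 0.0254
grasp_force: 20.0
```

Request:
arm_command(
  series=[
    [[22,-33,0],0],
    [[44,-66,0],0],
    [[66,-99,0],0],
    [[88,-131,0],0],
    [[103,-154,0],0],
  ],
)

```text
time_s: 4.7
tool_pos: [0.5727, 0.2885, 0.1486]
tool_rot: [-179.8, -0.1, 16.4]
force: [1.0, -0.3, -1.6]
grip_width: 0.025
grasp_force: 20.0
```

Request:
arm_command(
  series=[
    [[6,-7,5],0],
    [[6,-7,15],0],
    [[6,-7,25],0],
    [[6,-7,30],0],
    [[6,-7,30],0],
  ],
)

```text
time_s: 5.2
tool_pos: [0.576, 0.2899, 0.1161]
tool_rot: [179.9, 0.1, 16.1]
force: [0.2, -0.1, -2.0]
grip_width: 0.0251
grasp_force: 20.0
```

```bash
python3 - <<'E'
from h import *
im,d,K,T=shot('wrist'); cv2.imwrite('pics/w3.png',im); np.savez('w3.npz',im=im,d=d,K=K,T=T)
o=env.get_obs();print(o['tool_pos'],o['force'],o['grip_width'],o['grasp_force'])
P=cloud(d,K,T); q=P[(abs(P[...,2]-.028)<.003)&(abs(P[...,0]-.576)<.08)&(abs(P[...,1]-.292)<.08)]
print(len(q),cv2.minAreaRect((q[:,:2]*1000).astype(np.float32)))
to(576.3,292.3,41,16.2)
E
```

```text
[0.57633397 0.2905876  0.1169391 ] [ 0.73586345  0.58236766 -1.6924765 ] 0.025300413815344258 19.99992106575519
10923 ((576.7269897460938, 291.50262451171875), (92.46739959716797, 92.26094818115234), 85.03691101074219)
pose [576.3 290.6 116.9] yaw 16.15 shift [ 0.5 -1.7 75.9] turn -0.001
```

View pics/w3.png

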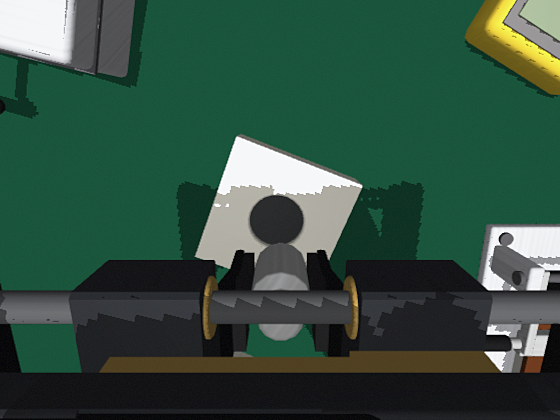

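The narrow recess is at (276,220), just ahead of the held weight at (283,290). The block measures 92 x 92, centred on (576.7,291.5). Lowering.

Request:
arm_command(
  series=[
    [[0,-1,20],0],
    [[0,-1,40],0],
    [[0,-1,58],0],
    [[0,-1,66],0],
    [[0,-1,70],0],
  ],
)

```text
time_s: 5.75
tool_pos: [0.5758, 0.2928, 0.0467]
tool_rot: [180.0, 0.1, 16.2]
force: [-0.1, 0.1, -2.6]
grip_width: 0.025
grasp_force: 20.0
```

Request:
arm_command(
  series=[
    [[0,0,2],0],
    [[0,0,4],0],
    [[0,0,5],0],
    [[0,0,6],0],
    [[0,0,6],0],
  ],
)

```text
time_s: 6.25
tool_pos: [0.5762, 0.2934, 0.0417]
tool_rot: [180.0, -0.0, 16.3]
force: [-0.5, 0.1, -1.3]
grip_width: 0.025
grasp_force: 20.0
```

Request:
arm_command(
  series=[
    [[0,0,0.5],0],
    [[0,0,1],0],
    [[0,0,1.5],0],
    [[0,0,1.5],0],
    [[0,0,1.5],0],
  ],
)

```text
time_s: 6.75
tool_pos: [0.5762, 0.2934, 0.0406]
tool_rot: [180.0, -0.0, 16.3]
force: [-0.9, -1.4, 3.9]
grip_width: 0.0251
grasp_force: 20.0
```

Request:
arm_command(
  series=[
    [[0,0,0],0],
    [[0,0,0],0],
    [[0,0,0],0],
    [[0,0,0],0],
    [[0,0,0],0],
  ],
  grip=-0.2,
)

```text
time_s: 7.25
tool_pos: [0.5761, 0.2934, 0.0399]
tool_rot: [-180.0, 0.0, 16.3]
force: [-0.9, 0.5, -0.1]
grip_width: 0.051
grasp_force: 0.0
```

Request:
arm_command(
  series=[
    [[0,0,-10],0],
    [[0,0,-35],0],
    [[0,0,-70],0],
    [[0,0,-110],0],
    [[0,0,-140],0],
  ],
)

```text
time_s: 7.75
tool_pos: [0.5765, 0.2941, 0.1835]
tool_rot: [-180.0, -0.2, 16.3]
force: [0.3, 0.7, 0.4]
grip_width: 0.0522
grasp_force: 0.0
```

Request:
arm_command(
  series=[
    [[-20,30,0],0],
    [[-47,70,0],0],
    [[-74,110,0],0],
    [[-100,148,0],0],
    [[-115,170,0],0],
  ],
  grip=-1,
)

```text
time_s: 8.25
tool_pos: [0.5124, 0.0939, 0.1805]
tool_rot: [179.8, 0.0, 16.0]
force: [-1.2, -0.2, 0.6]
grip_width: 0.0829
grasp_force: 0.0
```

Request:
arm_command(
  series=[
    [[-20,30,0],0],
    [[-35,53,0],0],
    [[-35,53,0],0],
    [[-35,53,0],0],
    [[-35,53,0],0],
  ],
)

```text
time_s: 8.75
tool_pos: [0.4949, 0.0388, 0.1806]
tool_rot: [-180.0, -0.1, 16.4]
force: [-0.6, 0.4, 0.7]
grip_width: 0.0866
grasp_force: 0.0
```

```bash
python3 - <<'E'
from h import *
im,d,K,T=shot('wrist'); cv2.imwrite('pics/w4.png',im); np.savez('w4.npz',im=im,d=d,K=K,T=T)
P=cloud(d,K,T); z=P[...,2]
for lo,hi in((.084,.093),(.048,.056)):
    m=((z>lo)&(z<hi)&(abs(P[...,0]-.495)<.034)&(abs(P[...,1]-.036)<.034)); q=P[m]; print(lo,len(q),q.mean(0).round(4),cv2.minAreaRect((q[:,:2]*1000).astype(np.float32)) if len(q)>5 else '')
q=P[(abs(z-.076)<.004)&(abs(P[...,0]-.576)<.05)&(abs(P[...,1]-.292)<.05)]; print('knob',len(q),q.mean(0) if len(q) else '')
im,d,K,T=shot('scene'); P=cloud(d,K,T);z=P[...,2]
q=P[(abs(z-.0735)<.003)&(abs(P[...,0]-.576)<.05)&(abs(P[...,1]-.292)<.05)]; print('knob S',len(q),q.mean(0))
to(495,35.5,67,16.2)
E
```

```text
0.084 2302 [0.4954 0.0363 0.0885] ((494.7465515136719, 36.08356857299805), (38.98673629760742, 39.16230773925781), 2.8063113689422607)
0.048 1220 [0.5043 0.0377 0.0522] ((497.1634216308594, 35.58580780029297), (54.538673400878906, 61.114803314208984), 11.782318115234375)
knob 0 
knob S 56 [0.57586306 0.29243927 0.0744017 ]
pose [494.7  38.8 180.3] yaw 16.41 shift [ -0.8   3.3 113.3] turn 0.004
```

The weight is standing in its recess: its knob is at (576,292.4), z 75. The electrode is centred on (494.7,36.0).

Request:
arm_command(
  series=[
    [[-0.5,2.7,20],0.004],
    [[-0.5,2.7,50],0.004],
    [[-0.5,2.7,80],0.004],
    [[-0.5,2.7,105],0.004],
    [[-0.5,2.7,113],0.004],
  ],
)

```text
time_s: 9.35
tool_pos: [0.4929, 0.0356, 0.0646]
tool_rot: [-179.9, 0.2, 16.1]
force: [-0.4, -0.1, -0.2]
grip_width: 0.0871
grasp_force: 0.0
```

Request:
arm_command(
  series=[
    [[0,0,0],0],
    [[0,0,0],0],
    [[0,0,0],0],
    [[0,0,0],0],
    [[0,0,0],0],
  ],
  grip=1,
  grip_force=35,
)

```text
time_s: 9.85
tool_pos: [0.4954, 0.0344, 0.0678]
tool_rot: [179.9, -0.1, 16.0]
force: [0.3, 0.5, 0.4]
grip_width: 0.0548
grasp_force: 0.0
```

Request:
arm_command(
  series=[
    [[0,0,0],0],
    [[0,0,0],0],
    [[0,0,0],0],
    [[0,0,0],0],
    [[0,0,0],0],
  ],
)

```text
time_s: 10.35
tool_pos: [0.4947, 0.0359, 0.0673]
tool_rot: [-179.9, -0.0, 16.1]
force: [-2.0, 3.8, 4.5]
grip_width: 0.0385
grasp_force: 35.0
```

Request:
arm_command(
  series=[
    [[0,0,-5],0],
    [[0,0,-15],0],
    [[0,0,-30],0],
    [[0,0,-50],0],
    [[0,0,-65],0],
  ],
)

```text
time_s: 10.85
tool_pos: [0.4954, 0.0341, 0.1339]
tool_rot: [179.9, -0.1, 16.0]
force: [-0.1, 0.6, -5.5]
grip_width: 0.0384
grasp_force: 35.0
```

```bash
python3 - <<'E'
from h import *
o=env.get_obs();print(o['force'],o['grip_width'],o['grasp_force'])
to(399,287.3,120,16.2)
E
```

```text
[-0.12673871  0.61185183 -5.47202234] 0.038370299882391636 35.00043706968427
pose [495.4  34.1 133.9] yaw 16.01 shift [ -22.8 -270.    13.6] turn -0.003
```

Request:
arm_command(
  series=[
    [[-2,-20,0],0],
    [[-5,-55,0],0],
    [[-8,-95,0],0],
    [[-11,-135,0],0],
    [[-15,-175,0],0],
  ],
)

```text
time_s: 11.35
tool_pos: [0.4318, 0.1995, 0.133]
tool_rot: [179.9, -0.1, 16.0]
force: [0.2, -0.2, -5.6]
grip_width: 0.0384
grasp_force: 35.0
```

Request:
arm_command(
  series=[
    [[-3,-35,0],0],
    [[-5,-65,0],0],
    [[-7,-85,0],0],
    [[-8,-95,0],0],
    [[-8,-95,0],0],
  ],
)

```text
time_s: 11.85
tool_pos: [0.3977, 0.2887, 0.1325]
tool_rot: [-180.0, -0.0, 16.2]
force: [-1.0, 0.5, -4.8]
grip_width: 0.0387
grasp_force: 35.0
```

```bash
python3 - <<'E'
from h import *
im,d,K,T=shot('wrist'); cv2.imwrite('pics/w5.png',im)
P=cloud(d,K,T); q=P[(abs(P[...,2]-.028)<.003)&(abs(P[...,0]-.399)<.08)&(abs(P[...,1]-.287)<.08)]
print(len(q),cv2.minAreaRect((q[:,:2]*1000).astype(np.float32)))
to(399,287.3,53,16.2)
z=np.load('side0.npz');P=cloud(z['d'],z['K'],z['T']); q=P[(abs(P[...,2]-.028)<.004)&(abs(P[...,0]-.399)<.08)&(abs(P[...,1]-.287)<.08)]
print(len(q),cv2.minAreaRect((q[:,:2]*1000).astype(np.float32)))
q=P[(abs(P[...,2]-.028)<.004)&(abs(P[...,0]-.576)<.08)&(abs(P[...,1]-.292)<.08)]
print('w side',len(q),cv2.minAreaRect((q[:,:2]*1000).astype(np.float32)))
E
```

```text
7820 ((398.71917724609375, 286.622314453125), (92.19892120361328, 92.48733520507812), 79.70014953613281)
pose [398.4 287.2 132.2] yaw 16.06 shift [ 0.6 -0.  79.2] turn -0.002
2147 ((398.1305236816406, 287.7201843261719), (92.03622436523438, 93.68584442138672), 79.65411376953125)
w side 1955 ((575.7019653320312, 292.81890869140625), (92.8233871459961, 94.65234375), 85.55393981933594)
```

View pics/w5.png

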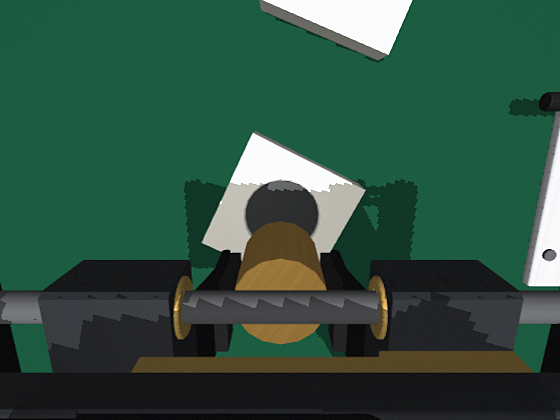

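The electrode at (281,290) is over the wide recess at (283,215), with x and y within 1 mm. Lowering.

Request:
arm_command(
  series=[
    [[0,0,20],0],
    [[0,0,42],0],
    [[0,0,60],0],
    [[0,0,70],0],
    [[0,0,74],0],
  ],
)

```text
time_s: 12.4
tool_pos: [0.3984, 0.2859, 0.0571]
tool_rot: [179.9, 0.1, 15.9]
force: [0.6, 0.1, -4.5]
grip_width: 0.0383
grasp_force: 35.0
```

Request:
arm_command(
  series=[
    [[0,0,1.5],0],
    [[0,0,3],0],
    [[0,0,4],0],
    [[0,0,5],0],
    [[0,0,5],0],
  ],
)

```text
time_s: 12.9
tool_pos: [0.3982, 0.2877, 0.0532]
tool_rot: [180.0, -0.0, 16.0]
force: [0.3, -0.1, -4.4]
grip_width: 0.0382
grasp_force: 35.0
```

Request:
arm_command(
  series=[
    [[0,0,0.5],0],
    [[0,0,1],0],
    [[0,0,1.5],0],
    [[0,0,1.5],0],
    [[0,0,1.5],0],
  ],
)

```text
time_s: 13.4
tool_pos: [0.3983, 0.2878, 0.0524]
tool_rot: [180.0, -0.0, 16.0]
force: [-3.2, -2.3, 5.2]
grip_width: 0.0385
grasp_force: 35.0
```

Request:
arm_command(
  series=[
    [[0,0,0],0],
    [[0,0,0],0],
    [[0,0,0],0],
    [[0,0,0],0],
    [[0,0,0],0],
  ],
  grip=-0.25,
)

```text
time_s: 13.9
tool_pos: [0.3982, 0.2877, 0.0515]
tool_rot: [-180.0, -0.0, 16.0]
force: [-0.1, -0.4, 0.1]
grip_width: 0.0547
grasp_force: 0.0
```

Request:
arm_command(
  series=[
    [[0,0,-10],0],
    [[0,0,-35],0],
    [[0,0,-70],0],
    [[0,0,-100],0],
    [[0,0,-120],0],
  ],
)

```text
time_s: 14.4
tool_pos: [0.3987, 0.2886, 0.1744]
tool_rot: [-180.0, -0.2, 16.1]
force: [0.2, 0.7, 0.8]
grip_width: 0.0544
grasp_force: 0.0
```

Request:
arm_command(
  series=[
    [[2,25,0],0],
    [[5,65,0],0],
    [[9,110,0],0],
    [[12,150,0],0],
    [[15,185,0],0],
  ],
  grip=-1,
)

```text
time_s: 14.9
tool_pos: [0.4643, 0.1118, 0.1724]
tool_rot: [179.9, -0.1, 16.0]
force: [0.2, 0.5, -0.1]
grip_width: 0.0837
grasp_force: 0.0
```

Request:
arm_command(
  series=[
    [[2,30,0],0],
    [[5,60,0],0],
    [[8,83,0],0],
    [[8,83,0],0],
    [[8,83,0],0],
  ],
)

```text
time_s: 15.4
tool_pos: [0.4942, 0.0369, 0.1719]
tool_rot: [-180.0, -0.0, 16.0]
force: [0.2, 2.2, -0.7]
grip_width: 0.0868
grasp_force: 0.0
```

```bash
python3 - <<'E'
from h import *
im,d,K,T=shot('wrist'); cv2.imwrite('pics/w6.png',im); np.savez('w6.npz',im=im,d=d,K=K,T=T)
P=cloud(d,K,T); z=P[...,2]
q=P[(abs(z-.0525)<.003)&(np.hypot(P[...,0]-.495,P[...,1]-.036)<.037)][:,:2]*1000
A=np.c_[q,np.ones(len(q))]; 
print(len(q),cv2.minEnclosingCircle(q.astype(np.float32)),cv2.minAreaRect(q.astype(np.float32)))
h=cv2.cvtColor(im,cv2.COLOR_BGR2HSV).astype(int)
m=(h[...,0]<16)&(h[...,1]>110)&(abs(z-.037)<.003); q=P[m&(abs(P[...,1]-.04)<.09)&(P[...,0]>.43)][:,:2]*1000
print('coupon',len(q),cv2.minAreaRect(q.astype(np.float32)))
s=shot('scene');P=cloud(*s[1:]);q=P[(abs(P[...,2]-.0745)<.003)&(abs(P[...,0]-.399)<.05)&(abs(P[...,1]-.287)<.05)];print('elec',len(q),q.mean(0))
q=P[(P[...,2]>.012)&(P[...,2]<.025)&(abs(P[...,0]-.4)<.1)&(abs(P[...,1]+.296)<.08)][:,:2]*1000; print('rest S',cv2.minAreaRect(q.astype(np.float32)))
z=np.load('side0.npz');P=cloud(z['d'],z['K'],z['T']);q=P[(P[...,2]>.012)&(P[...,2]<.025)&(abs(P[...,0]-.4)<.1)&(abs(P[...,1]+.296)<.08)][:,:2]*1000; print('rest D',cv2.minAreaRect(q.astype(np.float32)))
to(495,36,48,16.2)
E
```

```text
1621 ((494.03497314453125, 34.83860778808594), 30.823230743408203) ((494.01220703125, 34.803653717041016), (60.865386962890625, 60.685916900634766), 60.69943618774414)
coupon 7013 ((513.7711181640625, 39.590904235839844), (118.29261016845703, 65.17545318603516), 15.870741844177246)
elec 171 [0.39826133 0.28784686 0.07360111]
rest S ((396.24835205078125, -301.7932434082031), (106.12610626220703, 45.97626495361328), 9.51885986328125)
rest D ((396.9407043457031, -301.7247314453125), (102.65779876708984, 46.90286636352539), 9.839377403259277)
pose [493.9  37.9 171.9] yaw 16.15 shift [  0.5   2.2 123.9] turn -0.001
```

View pics/w6.png

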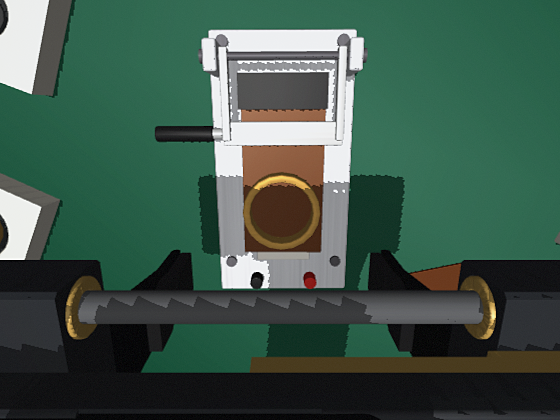

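The ring at (281,211) is alone on the coupon, centred on (494,35). The electrode stands in its recess at (398.3,287.8). The fingers will close across the fixture, clear of the clamp bar.

Request:
arm_command(
  series=[
    [[-0.5,2.3,25],0],
    [[-0.5,2.3,60],0],
    [[-0.5,2.3,95],0],
    [[-0.5,2.3,115],0],
    [[-0.5,2.3,123],0],
  ],
)

```text
time_s: 16.0
tool_pos: [0.4924, 0.0354, 0.0467]
tool_rot: [-179.9, 0.2, 16.2]
force: [0.4, -0.2, -0.4]
grip_width: 0.087
grasp_force: 0.0
```

Request:
arm_command(
  series=[
    [[0,0,0],0],
    [[0,0,0],0],
    [[0,0,0],0],
    [[0,0,0],0],
    [[0,0,0],0],
  ],
  grip=1,
  grip_force=20,
)

```text
time_s: 16.5
tool_pos: [0.4953, 0.0346, 0.0497]
tool_rot: [180.0, -0.1, 16.0]
force: [0.0, 1.2, 6.4]
grip_width: 0.0618
grasp_force: 20.0
```

Request:
arm_command(
  series=[
    [[0,0,0],0],
    [[0,0,0],0],
    [[0,0,0],0],
    [[0,0,0],0],
    [[0,0,0],0],
  ],
)

```text
time_s: 17.0
tool_pos: [0.4953, 0.0346, 0.0497]
tool_rot: [180.0, -0.1, 16.0]
force: [-1.3, 1.3, 6.8]
grip_width: 0.0621
grasp_force: 20.0
```

Request:
arm_command(
  series=[
    [[0,0,-3],0],
    [[0,0,-10],0],
    [[0,0,-25],0],
    [[0,0,-50],0],
    [[0,0,-75],0],
  ],
)

```text
time_s: 17.5
tool_pos: [0.4941, 0.0341, 0.1249]
tool_rot: [-180.0, 0.0, 16.0]
force: [1.4, 0.1, -1.0]
grip_width: 0.0621
grasp_force: 20.0
```

```bash
python3 - <<'E'
from h import *
o=env.get_obs();print(o['force'],o['grip_width'],o['grasp_force'])
to(567.5,-276.5,125,16.2)
for n in('side0','scene0'):
    z=np.load(n+'.npz');P=cloud(z['d'],z['K'],z['T']);q=P[(abs(P[...,2]-.022)<.004)&(abs(P[...,0]-.5675)<.08)&(abs(P[...,1]+.2765)<.08)][:,:2]*1000; print('rfoam',cv2.minAreaRect(q.astype(np.float32)))
    q=P[(abs(P[...,2]-.034)<.003)&(abs(P[...,0]-.5675)<.05)&(abs(P[...,1]+.2765)<.05)][:,:2]*1000; print('peg',len(q),cv2.minAreaRect(q.astype(np.float32)))
E
```

```text
[ 1.35967232  0.13447763 -1.00784668] 0.06205988823845282 19.999638497829437
pose [494.1  34.1 124.9] yaw 16.05 shift [-1.530e+01  3.188e+02 -1.000e-01] turn -0.003
rfoam ((567.0078125, -275.248779296875), (95.49335479736328, 93.64221954345703), 86.56949615478516)
peg 91 ((567.55615234375, -275.3085632324219), (27.762557983398438, 32.903411865234375), 36.265682220458984)
rfoam ((566.9752197265625, -275.33990478515625), (92.81552124023438, 93.66464233398438), 86.87796783447266)
peg 176 ((566.197265625, -275.4952392578125), (32.49482345581055, 30.360918045043945), 15.103317260742188)
```

Request:
arm_command(
  series=[
    [[-1,20,0],0],
    [[-3,55,0],0],
    [[-5,95,0],0],
    [[-7,135,0],0],
    [[-9,175,0],0],
  ],
)

```text
time_s: 18.0
tool_pos: [0.5344, -0.1384, 0.1248]
tool_rot: [179.9, -0.0, 16.0]
force: [1.0, -0.0, -1.0]
grip_width: 0.0623
grasp_force: 20.0
```

Request:
arm_command(
  series=[
    [[-2,38,0],0],
    [[-4,75,0],0],
    [[-5,108,0],0],
    [[-6,130,0],0],
    [[-7,142,0],0],
  ],
)

```text
time_s: 18.5
tool_pos: [0.5664, -0.2781, 0.1242]
tool_rot: [179.9, -0.0, 15.8]
force: [0.2, -0.3, -1.1]
grip_width: 0.0617
grasp_force: 20.0
```

Request:
arm_command(
  series=[
    [[0,0,0],0],
    [[0,0,0],0],
    [[0,0,0],0],
    [[0,0,0],0],
    [[0,0,0],0],
  ],
)

```text
time_s: 19.0
tool_pos: [0.5667, -0.274, 0.1238]
tool_rot: [180.0, -0.0, 16.1]
force: [0.5, 0.5, -1.7]
grip_width: 0.0621
grasp_force: 20.0
```

```bash
python3 - <<'E'
from h import *
im,d,K,T=shot('wrist'); cv2.imwrite('pics/w7.png',im)
P=cloud(d,K,T); z=P[...,2]
q=P[(abs(z-.022)<.003)&(abs(P[...,0]-.567)<.08)&(abs(P[...,1]+.275)<.08)][:,:2]*1000
print(len(q),cv2.minAreaRect(q.astype(np.float32)))
q=P[(z>.118)&(z<.135)&(np.hypot(P[...,0]-.567,P[...,1]+.275)<.045)][:,:2]*1000; print('ring',len(q),cv2.minAreaRect(q.astype(np.float32)))
to(567,-275.4,35,16.2)
E
```

```text
11304 ((568.5845947265625, -277.53851318359375), (92.07089233398438, 91.95860290527344), 86.65982055664062)
ring 5116 ((570.4242553710938, -279.70806884765625), (61.461708068847656, 70.06678771972656), 45.39854431152344)
pose [ 566.6 -274.3  123.7] yaw 16.1 shift [ 0.1  1.2 88.7] turn -0.002
```

View pics/w7.png

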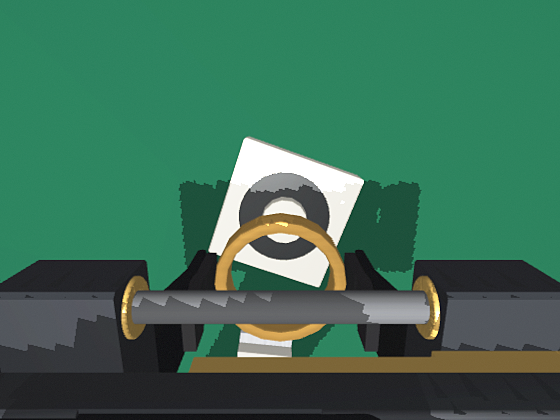

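The ring at (281,280) is held level, and the peg at (285,220) is below it within about 2 mm. Lowering.

Request:
arm_command(
  series=[
    [[0.5,2,22],0],
    [[0.5,2,45],0],
    [[0.5,2,65],0],
    [[0.5,2,78],0],
    [[0.5,2,84],0],
  ],
)

```text
time_s: 19.55
tool_pos: [0.5669, -0.2763, 0.0382]
tool_rot: [-179.9, 0.1, 16.0]
force: [-0.4, -0.3, -2.1]
grip_width: 0.062
grasp_force: 20.0
```

Request:
arm_command(
  series=[
    [[0,0,1],0],
    [[0,0,2],0],
    [[0,0,3],0],
    [[0,0,4],0],
    [[0,0,4],0],
  ],
)

```text
time_s: 20.05
tool_pos: [0.5678, -0.2769, 0.0359]
tool_rot: [180.0, -0.0, 16.0]
force: [-1.0, 1.1, -1.7]
grip_width: 0.0618
grasp_force: 20.0
```

Request:
arm_command(
  series=[
    [[0,0,0.7],0],
    [[0,0,1.3],0],
    [[0,0,2],0],
    [[0,0,2],0],
    [[0,0,2],0],
  ],
)

```text
time_s: 20.55
tool_pos: [0.5678, -0.2769, 0.0348]
tool_rot: [180.0, 0.0, 16.0]
force: [-2.3, 0.3, 5.4]
grip_width: 0.0621
grasp_force: 20.0
```

Request:
arm_command(
  series=[
    [[0,0,0],0],
    [[0,0,0],0],
    [[0,0,0],0],
    [[0,0,0],0],
    [[0,0,0],0],
  ],
  grip=-1,
)

```text
time_s: 21.05
tool_pos: [0.5676, -0.2768, 0.0334]
tool_rot: [-180.0, 0.0, 16.0]
force: [0.3, -0.3, 0.4]
grip_width: 0.0858
grasp_force: 0.0
```

Request:
arm_command(
  series=[
    [[0,0,-8],0],
    [[0,0,-30],0],
    [[0,0,-65],0],
    [[0,0,-100],0],
    [[0,0,-130],0],
  ],
)

```text
time_s: 21.55
tool_pos: [0.5681, -0.2768, 0.1662]
tool_rot: [179.9, -0.1, 16.0]
force: [0.4, -0.2, 0.0]
grip_width: 0.0868
grasp_force: 0.0
```

Request:
arm_command(
  series=[
    [[6,-32,0],-0.14],
    [[14,-72,0],-0.28],
    [[22,-114,0],-0.42],
    [[30,-156,0],-0.56],
    [[38,-198,0],-0.7],
  ],
)

```text
time_s: 22.05
tool_pos: [0.5492, -0.0743, 0.1643]
tool_rot: [179.9, 0.0, 56.5]
force: [0.8, 1.4, -0.5]
grip_width: 0.0871
grasp_force: 0.0
```

Request:
arm_command(
  series=[
    [[32,-26,0],-0.14],
    [[64,-52,0],-0.28],
    [[100,-80,0],-0.42],
    [[132,-107,0],-0.56],
    [[156,-127,0],-0.7],
  ],
)

```text
time_s: 22.55
tool_pos: [0.5302, 0.1277, 0.1645]
tool_rot: [179.9, -0.0, 96.7]
force: [-0.2, -0.3, -0.1]
grip_width: 0.0868
grasp_force: 0.0
```

Request:
arm_command(
  series=[
    [[0,0,0],-0.1],
    [[0,0,0],-0.17],
    [[0,0,0],-0.17],
    [[0,0,0],-0.17],
    [[0,0,0],-0.17],
  ],
)

```text
time_s: 23.05
tool_pos: [0.531, 0.124, 0.1637]
tool_rot: [180.0, 0.0, 105.9]
force: [0.3, 0.1, -0.4]
grip_width: 0.0867
grasp_force: 0.0
```

```bash
python3 - <<'E'
from h import *
im,d,K,T=shot('wrist'); cv2.imwrite('pics/w8.png',im)
P=cloud(d,K,T); z=P[...,2]
m=(z>.041)&(z<.051)&(abs(P[...,0]-.531)<.05)&(abs(P[...,1]-.125)<.04)&(im.max(2)<90)
q=P[m][:,:2]*1000; print('handle w',len(q),cv2.minAreaRect(q.astype(np.float32)) if len(q) else '')
for n in('scene','side'):
    i2,d,K,T=shot(n);P=cloud(d,K,T);z=P[...,2]
    if n=='side': print()
    q=P[(abs(z-.037)<.004)&(np.hypot(P[...,0]-.5678,P[...,1]+.2765)<.037)][:,:2]*1000; print('ring',n,len(q),cv2.minAreaRect(q.astype(np.float32)))
for n in('scene0','side0'):
    s=np.load(n+'.npz');P=cloud(s['d'],s['K'],s['T']);z=P[...,2];m=(z>.041)&(z<.051)&(abs(P[...,0]-.531)<.05)&(abs(P[...,1]-.125)<.025)
    q=P[m][:,:2]*1000; print(n,len(q),cv2.minAreaRect(q.astype(np.float32)))
to(531,125,52,106.1)
E
```

```text
handle w 1175 ((547.96240234375, 109.4627685546875), (45.41136932373047, 81.22704315185547), 58.48915481567383)
ring scene 389 ((565.3583984375, -276.2369384765625), (61.18877410888672, 60.48946762084961), 41.290809631347656)

ring side 231 ((565.2107543945312, -275.7626953125), (58.06855773925781, 63.15258026123047), 35.03798294067383)
scene0 147 ((543.8489990234375, 114.71087646484375), (32.12593460083008, 72.70978546142578), 51.97476577758789)
side0 176 ((545.709228515625, 116.01347351074219), (38.6427001953125, 70.45160675048828), 61.46670913696289)
pose [530.9 124.1 163.6] yaw 105.93 shift [  0.9   0.3 111.6] turn -0.003
```

View pics/w8.png

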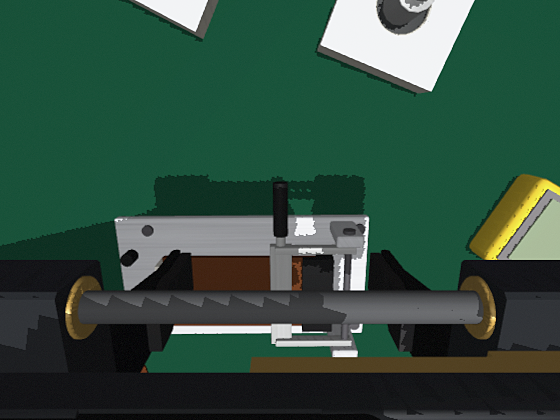

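The handle is at (280,209), in line with the tool within 1 mm. The ring lies at (565,-276) on its block. Gripping the handle.

Request:
arm_command(
  series=[
    [[2,0,25],0],
    [[2,0,60],0],
    [[2,0,95],0],
    [[2,0,120],0],
    [[2,0,133],0],
  ],
)

```text
time_s: 23.7
tool_pos: [0.5289, 0.1257, 0.0282]
tool_rot: [-179.8, -0.0, 106.0]
force: [1.0, -0.3, 0.1]
grip_width: 0.087
grasp_force: 0.0
```

Request:
arm_command(
  series=[
    [[0,0,0],0],
    [[0,0,0],0],
    [[0,0,0],0],
    [[0,0,0],0],
    [[0,0,0],0],
  ],
  grip=1,
  grip_force=15,
)

```text
time_s: 24.2
tool_pos: [0.531, 0.1262, 0.0314]
tool_rot: [179.9, 0.0, 106.0]
force: [-0.1, -0.3, 0.5]
grip_width: 0.0548
grasp_force: 0.0
```

Request:
arm_command(
  series=[
    [[0,0,0],0],
    [[0,0,0],0],
    [[0,0,0],0],
    [[0,0,0],0],
    [[0,0,0],0],
  ],
)

```text
time_s: 24.7
tool_pos: [0.5303, 0.1262, 0.0305]
tool_rot: [-180.0, 0.0, 106.0]
force: [0.9, 0.3, 0.3]
grip_width: 0.0151
grasp_force: 0.0
```

Request:
arm_command(
  series=[
    [[0,0,0],0],
    [[0,0,0],0],
    [[0,0,0],0],
    [[0,0,0],0],
    [[0,0,0],0],
  ],
)

```text
time_s: 25.2
tool_pos: [0.5303, 0.1262, 0.0305]
tool_rot: [180.0, 0.0, 106.0]
force: [-0.0, 0.3, -0.7]
grip_width: 0.0114
grasp_force: 15.0
```

Gripped: 11.4 mm opening on the 12 mm rod. Following the arc.

Request:
arm_command(
  series=[
    [[0,0,-6.6],0],
    [[0,0.6,-13.7],0],
    [[0,2.6,-21.8],0],
    [[0,5.8,-29.4],0],
    [[0,10,-36.5],0],
  ],
)

```text
time_s: 25.7
tool_pos: [0.5379, 0.1284, 0.067]
tool_rot: [-179.7, 0.0, 106.0]
force: [-5.0, -1.1, -4.3]
grip_width: 0.0114
grasp_force: 15.0
```

Request:
arm_command(
  series=[
    [[0,5.3,-6.4],0],
    [[0,11.5,-11.9],0],
    [[0,16,-15],0],
    [[0,20.9,-17.6],0],
    [[0,24.5,-19.2],0],
  ],
)

```text
time_s: 26.2
tool_pos: [0.5589, 0.1347, 0.0883]
tool_rot: [-179.3, 0.2, 106.0]
force: [-15.3, -5.7, 21.1]
grip_width: 0.0112
grasp_force: 15.0
```

Request:
arm_command(
  series=[
    [[0,0,0],0],
    [[0,0,0],0],
    [[0,0,0],0],
    [[0,0,0],0],
    [[0,0,0],0],
  ],
)

```text
time_s: 26.7
tool_pos: [0.562, 0.1356, 0.0895]
tool_rot: [-179.7, 0.1, 106.0]
force: [-13.1, -4.6, 19.4]
grip_width: 0.011
grasp_force: 15.0
```

```bash
python3 - <<'E'
from h import *
s=shot('scene'); cv2.imwrite('pics/s9.png',cv2.resize(s[0][190:340,220:380],None,fx=3.5,fy=3.5))
print(env.get_obs()['grip_width'],env.get_obs()['grasp_force'])
E
```

```text
0.011626655846212502 15.004844516515732
```

View pics/s9.png

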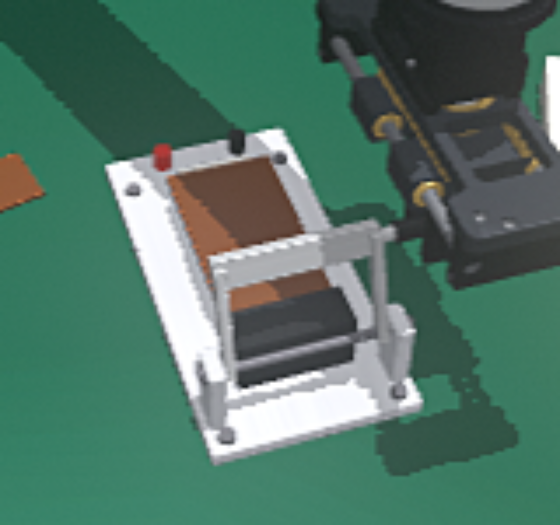

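The bar is up at about 1.2 rad, with the rod held at crop (410,228). Letting go, rising, and turning back over the coupon.

Request:
arm_command(
  series=[
    [[0,0,0],0],
    [[0,0,0],0],
    [[0,0,0],0],
    [[0,0,0],0],
    [[0,0,0],0],
  ],
  grip=-0.2,
)

```text
time_s: 27.25
tool_pos: [0.5638, 0.1358, 0.0863]
tool_rot: [180.0, -0.0, 106.0]
force: [0.2, -0.4, 0.6]
grip_width: 0.0434
grasp_force: 0.0
```

Request:
arm_command(
  series=[
    [[0,0,-15],0],
    [[0,0,-40],0],
    [[0,0,-75],0],
    [[0,0,-105],0],
    [[0,0,-115],0],
  ],
)

```text
time_s: 27.75
tool_pos: [0.5652, 0.1369, 0.2056]
tool_rot: [179.7, 0.0, 106.0]
force: [0.5, 0.1, -0.1]
grip_width: 0.0522
grasp_force: 0.0
```

Request:
arm_command(
  series=[
    [[-15,-12,0],0.14],
    [[-30,-24,0],0.28],
    [[-45,-36,0],0.42],
    [[-60,-48,0],0.56],
    [[-78,-67,0],0.7],
  ],
  grip=-1,
)

```text
time_s: 28.25
tool_pos: [0.5203, 0.0423, 0.2011]
tool_rot: [-180.0, -0.0, 65.6]
force: [0.6, 0.2, 0.6]
grip_width: 0.0829
grasp_force: 0.0
```

Request:
arm_command(
  series=[
    [[0,0,0],0.14],
    [[0,0,0],0.28],
    [[0,0,0],0.42],
    [[0,0,0],0.56],
    [[0,0,0],0.7],
  ],
)

```text
time_s: 28.75
tool_pos: [0.5202, 0.0424, 0.2011]
tool_rot: [-180.0, 0.0, 25.5]
force: [0.3, -0.5, -0.9]
grip_width: 0.0874
grasp_force: 0.0
```

Request:
arm_command(
  series=[
    [[0,0,0],0.1],
    [[0,0,0],0.17],
    [[0,0,0],0.17],
    [[0,0,0],0.17],
    [[0,0,0],0.17],
  ],
)

```text
time_s: 29.25
tool_pos: [0.5205, 0.0423, 0.2012]
tool_rot: [180.0, 0.0, 16.1]
force: [-0.1, 0.5, -0.2]
grip_width: 0.087
grasp_force: 0.0
```

```bash
python3 - <<'E'
from h import *
im,d,K,T=shot('wrist'); cv2.imwrite('pics/w10.png',im)
P=cloud(d,K,T); z=P[...,2]
h=cv2.cvtColor(im,cv2.COLOR_BGR2HSV).astype(int)
m=(h[...,0]<16)&(h[...,1]>110)&(abs(z-.037)<.003); q=P[m&(abs(P[...,1]-.04)<.09)&(P[...,0]>.43)][:,:2]*1000
print('coupon',len(q),cv2.minAreaRect(q.astype(np.float32)))
q=P[(z>.06)&(z<.125)&(abs(P[...,0]-.58)<.06)&(abs(P[...,1]-.05)<.09)];print('bar',len(q),q.min(0),q.max(0))
to(519,41.6,29,16.2)
E
```

```text
coupon 8684 ((513.5545043945312, 39.513427734375), (117.40096282958984, 64.87989044189453), 16.006288528442383)
bar 3850 [0.55634305 0.01455351 0.06005461] [0.61683531 0.13994978 0.10798872]
pose [520.5  42.3 201.2] yaw 16.09 shift [ -1.6   0.3 172.2] turn -0.002
```

View pics/w10.png

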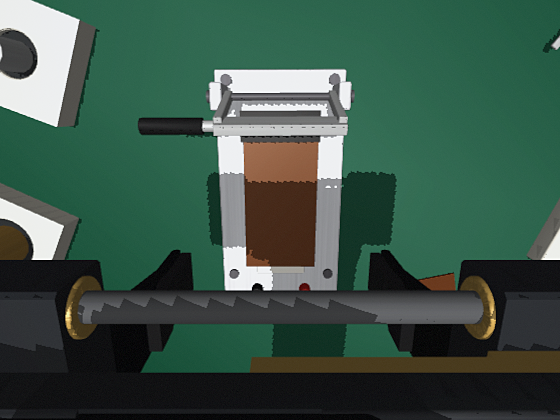

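The bar is up at rows 115-130, and the coupon at (282,205) still lies on the plinth. I'll grip its long edges about 10 mm behind the middle, for clearance to the bar.

Request:
arm_command(
  series=[
    [[-11,0,35],0],
    [[-11,0,80],0],
    [[-11,0,125],0],
    [[-11,0,158],0],
    [[-11,0,172],0],
  ],
)

```text
time_s: 29.8
tool_pos: [0.5075, 0.0391, 0.0261]
tool_rot: [-179.9, 0.3, 16.1]
force: [-0.5, -0.4, -0.1]
grip_width: 0.0871
grasp_force: 0.0
```

Request:
arm_command(
  series=[
    [[0,0,0],0],
    [[0,0,0],0],
    [[0,0,0],0],
    [[0,0,0],0],
    [[0,0,0],0],
  ],
  grip=1,
  grip_force=15,
)

```text
time_s: 30.3
tool_pos: [0.5116, 0.0393, 0.031]
tool_rot: [179.9, -0.2, 16.0]
force: [0.3, 0.2, 6.9]
grip_width: 0.066
grasp_force: 15.0
```

Request:
arm_command(
  series=[
    [[0,0,0],0],
    [[0,0,0],0],
    [[0,0,0],0],
    [[0,0,0],0],
    [[0,0,0],0],
  ],
)

```text
time_s: 30.8
tool_pos: [0.5116, 0.0393, 0.031]
tool_rot: [179.9, -0.2, 16.0]
force: [-0.3, -0.6, 6.8]
grip_width: 0.0655
grasp_force: 15.0
```

Request:
arm_command(
  series=[
    [[-4,0,-1],0],
    [[-12,0,-1],0],
    [[-24,0,-1],0],
    [[-37,0,-1],0],
    [[-46,0,-1],0],
  ],
)

```text
time_s: 31.3
tool_pos: [0.4659, 0.0263, 0.031]
tool_rot: [179.9, -0.2, 16.0]
force: [4.4, 0.9, 5.4]
grip_width: 0.0656
grasp_force: 15.0
```

Request:
arm_command(
  series=[
    [[-1,0,0],0],
    [[-1,0,0],0],
    [[-1,0,0],0],
    [[-1,0,0],0],
    [[-1,0,0],0],
  ],
)

```text
time_s: 31.8
tool_pos: [0.4646, 0.0258, 0.031]
tool_rot: [179.9, -0.0, 16.0]
force: [-0.1, 0.2, 8.4]
grip_width: 0.0653
grasp_force: 15.0
```

```bash
python3 - <<'E'
from h import *
o=env.get_obs();print(o['tool_pos'],o['force'],o['grip_width'],o['grasp_force'])
im,d,K,T=shot('scene');P=cloud(d,K,T); z=P[...,2]
h=cv2.cvtColor(im,cv2.COLOR_BGR2HSV).astype(int)
m=(h[...,0]<16)&(h[...,1]>110)&(z>.028)&(z<.048); q=P[m&(abs(P[...,1]-.03)<.09)&(P[...,0]>.37)]
print('coupon',len(q),q.mean(0),cv2.minAreaRect((q[:,:2]*1000).astype(np.float32)))
E
```

```text
[0.46456086 0.02578096 0.03098305] [-0.09554573  0.19933369  8.43885647] 0.06531575999018174 15.000898092985153
coupon 735 [0.47627179 0.03206748 0.03659025] ((469.6459655761719, 28.568693161010742), (129.73867797851562, 65.00596618652344), 15.735735893249512)
```

The coupon is flat at fixture x ≈ -50 mm. Lifting it and carrying it to the rest.

Request:
arm_command(
  series=[
    [[0,0,-4],0],
    [[0,0,-14],0],
    [[0,0,-32],0],
    [[0,0,-60],0],
    [[0,0,-90],0],
  ],
)

```text
time_s: 32.35
tool_pos: [0.4628, 0.0262, 0.1204]
tool_rot: [-179.9, 0.2, 16.0]
force: [0.0, -1.3, -1.1]
grip_width: 0.0657
grasp_force: 15.0
```

Request:
arm_command(
  series=[
    [[-10,18,0],0.02],
    [[-28,50,0],0.04],
    [[-48,87,0],0.06],
    [[-68,124,0],0.08],
    [[-88,160,0],0.112],
  ],
)

```text
time_s: 32.85
tool_pos: [0.4226, -0.1531, 0.1203]
tool_rot: [-180.0, 0.1, 9.5]
force: [1.0, -0.5, -0.8]
grip_width: 0.0658
grasp_force: 15.0
```

```bash
python3 - <<'E'
from h import *
o=env.get_obs();print(o['force'],o['grip_width'],o['grasp_force'])
to(389.6,-303,121,9.6)
E
```

```text
[ 0.95190696 -0.54451334 -0.84599017] 0.06576550768509253 15.000553876161575
pose [ 422.6 -153.1  120.3] yaw 9.55 shift [-57.4 142.3  -0.6] turn -0.001
```

Request:
arm_command(
  series=[
    [[-14,35,0],0],
    [[-30,75,0],0],
    [[-45,112,0],0],
    [[-54,135,0],0],
    [[-57,142,0],0],
  ],
)

```text
time_s: 33.35
tool_pos: [0.3897, -0.3037, 0.1201]
tool_rot: [-180.0, 0.1, 9.3]
force: [-0.4, 0.7, -1.3]
grip_width: 0.0659
grasp_force: 15.0
```

Request:
arm_command(
  series=[
    [[0,0,0],0],
    [[0,0,0],0],
    [[0,0,0],0],
    [[0,0,0],0],
    [[0,0,0],0],
  ],
)

```text
time_s: 33.85
tool_pos: [0.3923, -0.3005, 0.1203]
tool_rot: [180.0, 0.0, 9.7]
force: [0.3, -0.1, 0.1]
grip_width: 0.0655
grasp_force: 15.0
```

```bash
python3 - <<'E'
from h import *
to(389.6,-303,121,9.6)
for n in('scene','side','wrist'):
    im,d,K,T=shot(n);P=cloud(d,K,T); z=P[...,2]
    h=cv2.cvtColor(im,cv2.COLOR_BGR2HSV).astype(int)
    m=(h[...,0]<16)&(h[...,1]>110)&(z>.11)&(z<.142)&(abs(P[...,0]-.396)<.09)&(abs(P[...,1]+.3)<.06); q=P[m]
    print(n,'coupon',len(q),q.mean(0) if len(q) else '',cv2.minAreaRect((q[:,:2]*1000).astype(np.float32)) if len(q) else '')
    if n=='side': cv2.imwrite('pics/s11.png',cv2.resize(im[80:220,240:440],None,fx=3,fy=3))
E
```

```text
pose [ 392.3 -300.5  120.3] yaw 9.7 shift [-3.1  2.  -0.7] turn 0.002
scene coupon 1135 [ 0.40796461 -0.29730992  0.12554098] ((399.23822021484375, -297.71575927734375), (132.15760803222656, 66.55435943603516), 9.561691284179688)
side coupon 505 [ 0.37864216 -0.29284529  0.12648424] ((398.7070007324219, -297.244384765625), (129.49057006835938, 68.2384262084961), 10.553712844848633)
wrist coupon 29786 [ 0.41924811 -0.29767374  0.12579043] ((408.9928894042969, -297.66259765625), (111.05882263183594, 69.36004638671875), 9.84902572631836)
```

View pics/s11.png

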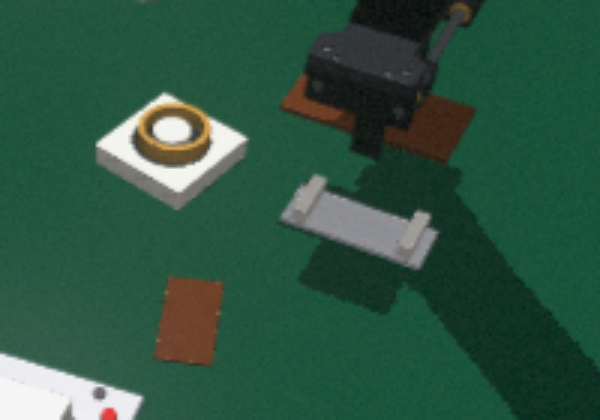

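The coupon is held flat above the rest, with the ring round its peg at crop (173,135). The coupon is off by (2.4,4.3) mm; correcting that and lowering.

Request:
arm_command(
  series=[
    [[-3,3.8,20],0],
    [[-3,3.8,45],0],
    [[-3,3.8,70],0],
    [[-3,3.8,88],0],
    [[-3,3.8,95],0],
  ],
)

```text
time_s: 34.5
tool_pos: [0.3885, -0.3046, 0.0234]
tool_rot: [-179.8, 0.1, 9.6]
force: [-0.7, 0.2, -0.3]
grip_width: 0.0655
grasp_force: 15.0
```

Request:
arm_command(
  series=[
    [[0,0,1],0],
    [[0,0,2],0],
    [[0,0,3],0],
    [[0,0,4],0],
    [[0,0,4],0],
  ],
)

```text
time_s: 35.0
tool_pos: [0.3899, -0.3058, 0.0217]
tool_rot: [179.9, -0.0, 9.6]
force: [-0.1, -0.3, 0.0]
grip_width: 0.0656
grasp_force: 15.0
```

Request:
arm_command(
  series=[
    [[0,0,0.5],0],
    [[0,0,1],0],
    [[0,0,1.5],0],
    [[0,0,2],0],
    [[0,0,2],0],
  ],
)

```text
time_s: 35.5
tool_pos: [0.3896, -0.3056, 0.0192]
tool_rot: [180.0, 0.0, 9.6]
force: [-0.9, 0.3, 0.1]
grip_width: 0.0656
grasp_force: 15.0
```

Request:
arm_command(
  series=[
    [[0,0,0.5],0],
    [[0,0,1],0],
    [[0,0,1.5],0],
    [[0,0,1.5],0],
    [[0,0,1.5],0],
  ],
)

```text
time_s: 36.0
tool_pos: [0.3896, -0.3056, 0.019]
tool_rot: [180.0, 0.0, 9.6]
force: [-3.2, 2.8, 11.8]
grip_width: 0.0658
grasp_force: 15.0
```

Contact with the bars. Releasing and rising.

Request:
arm_command(
  series=[
    [[0,0,-0.5],0],
    [[0,0,-0.5],0],
    [[0,0,-0.5],0],
    [[0,0,-0.5],0],
    [[0,0,-0.5],0],
  ],
  grip=-1,
)

```text
time_s: 36.5
tool_pos: [0.3896, -0.3055, 0.0181]
tool_rot: [-180.0, 0.0, 9.6]
force: [0.4, 1.0, -0.9]
grip_width: 0.0864
grasp_force: 0.0
```

Request:
arm_command(
  series=[
    [[0,0,-8],0],
    [[0,0,-30],0],
    [[0,0,-70],0],
    [[0,0,-115],0],
    [[0,0,-160],0],
  ],
)

```text
time_s: 37.0
tool_pos: [0.3894, -0.3052, 0.1803]
tool_rot: [180.0, -0.0, 9.6]
force: [0.2, -1.8, 0.1]
grip_width: 0.0868
grasp_force: 0.0
```

Request:
arm_command(
  series=[
    [[0,20,0],0],
    [[0,50,0],0],
    [[0,80,0],0],
    [[0,100,0],0],
    [[0,100,0],0],
  ],
)

```text
time_s: 37.5
tool_pos: [0.4057, -0.407, 0.1784]
tool_rot: [180.0, -0.0, 9.4]
force: [0.0, -0.4, -0.2]
grip_width: 0.0873
grasp_force: 0.0
```

```bash
python3 - <<'E'
from h import *
for n in('scene','side'):
    im,d,K,T=shot(n);P=cloud(d,K,T); z=P[...,2]
    h=cv2.cvtColor(im,cv2.COLOR_BGR2HSV).astype(int)
    m=(h[...,0]<16)&(h[...,1]>110)&(z>.015)&(z<.035)&(abs(P[...,0]-.396)<.09)&(abs(P[...,1]+.3)<.06); q=P[m]
    print(n,'coupon',len(q),q.mean(0),cv2.minAreaRect((q[:,:2]*1000).astype(np.float32)))
    cv2.imwrite(f'pics/{n}12.png',im)
    for nm,c,zz in(('w',(.576,.292),.0745),('e',(.399,.287),.0735),('r',(.567,-.276),.037)):
        q=P[(abs(z-zz)<.003)&(np.hypot(P[...,0]-c[0],P[...,1]-c[1])<.038)];print(nm,q.mean(0),len(q))
E
```

```text
scene coupon 1118 [ 0.40134509 -0.3014808   0.02437114] ((396.20562744140625, -302.9487609863281), (131.8582000732422, 66.02465057373047), 9.621902465820312)
w [0.57559353 0.29265637 0.07478907] 58
e [0.39859796 0.28766968 0.07358008] 179
r [ 0.56702327 -0.27540726  0.03658958] 290
side coupon 1010 [ 0.39491185 -0.30298617  0.02525108] ((396.4858703613281, -304.4758605957031), (129.50079345703125, 69.42892456054688), 10.046876907348633)
w [0.57311319 0.29344012 0.07521525] 64
e [0.3966212  0.28798568 0.07413463] 433
r [ 0.56550518 -0.2752328   0.03656904] 187
```

View pics/scene12.png

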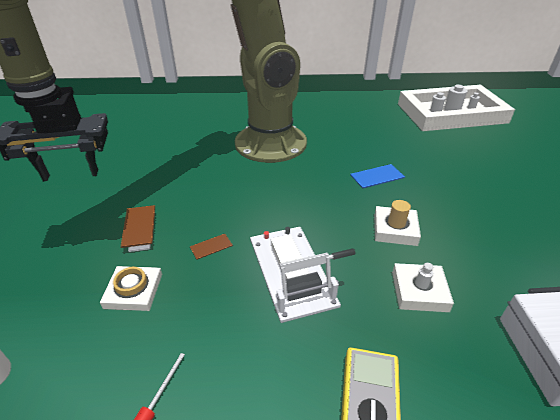

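The picture shows everything in place: the weight at (425,277), the electrode at (399,214), the ring at (131,281) and the coupon on its rest at (139,229). The bar is up and the gripper is clear.

```bash
python3 -c "
from cell import env; print(env.sign_off())"
```

```text
the job is handed in; nothing more can be done
None
```

The job is handed in after about 37 s of robot time; the verdict wasn't shown. The last camera check had the weight, electrode, ring and coupon each within about 3 mm of their places, the clamp bar up and the gripper clear.

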